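# Shut the red-marked air valve under the sliding cover

### The job

The airbrush session is over. Push the sliding cover of the air valve box sideways as far as it goes, off the bay whose pipe ends carry red collars, then push the red handle in that bay a quarter turn clockwise, as far as it goes, so that the valve is fully shut. Only push with the fingers, never pinch the handle; leave the cover slid aside, and leave the blue handle and everything else on the table alone, with nothing lifted or shifted.

Things in the scene. Friction and masses are not known exactly. Their poses are not given: they have to be found in the camera images.
- valve_box: Grey open-topped steel box, fixed, 160 (x) x 280 (y) x 69 mm high, walls 5 mm, origin under its centre, on the table; z up. A wall at y = 0 parts it into a left (+y) and a right (-y) bay, each 150 (x) x 132 (y) mm inside: one has the red valve, one the blue. The cover hides both, but pipe ends with 31 mm collars, red or blue as the bay's valve, stick 35 mm out of both long sides.
- cover (a joint): Slide of the aluminium cover along the box's y, m: 0 centred on the box, +0.13 at its left (+y) stop (right bay bared), -0.13 at its right stop (left bay bared). Starts within 0.015 of 0; stays where it is left; about 2.5 N of friction. Cannot be lifted.
- cover_pad (a point): Centre of the top face of the ribbed black push block in the middle of the cover, 95 mm above the table. The block is 110 x 110 mm and stands 22 mm above the cover sheet (sheet 160 x 280 mm, 4 mm thick, its top 73 mm above the table). Axes as the box's. Moves with the cover.
- red_bay (a point): Centre of the mouth of the bay of the red valve, at the box's rim, 69 mm above the table, 70 mm along y from the box's middle. Axes as the box's.
- red_pivot (a point): Upright pivot of the red handle, half-way up the handle, 53 mm above the table; at x = +20, y = -12 mm from the bay's centre in the box's axes. Below it the brass pipe (top 27 mm above the table, at the valve body 31) runs along x.
- red_valve (a joint): Angle of the red handle, rad: 0 open (the handle points along the box's -x from its pivot), 1.571 fully shut, at its stop (points along +y). It turns clockwise seen from above; starts between 0 and 0.35; stays where it is left; about 0.12 N m of friction.
- red_tip (a point): Point on the red handle 55 mm out from the pivot, 53 mm above the table. The handle is a flat bar 16 mm wide and 18 mm high (44 to 62 mm above the table) that reaches 68 mm from its pivot. Its axes turn with it: x points from the tip to the pivot. Pressing on both of its long sides at once counts as a pinch.
- blue_valve (a joint): Angle of the blue handle in the other bay, built like the red one; starts between 0 and 0.35. To be left as it is.
- blue_tip (a point): Point on the blue handle 55 mm out from its pivot, 53 mm above the table.
- eraser: Bystander, loose: green eraser block in a white sleeve, 22 x 45 x 14 mm. Origin at the centre of its underside. To be left alone.
- marker: Bystander, loose: square white felt marker with a pink cap, lying, 136 x 14 x 14 mm. Origin at the centre of its underside. To be left alone.
- vase: Bystander, loose: plaster still-life vase, 72 across and 120 tall mm. Origin at the centre of its underside. To be left alone.
- marker_cup: Bystander, loose: white cup of markers, 76 across, about 140 tall mm. Origin at the centre of its underside. To be left alone.
- ink: Bystander, loose: amber ink jar, 48 across, 75 tall mm. Origin at the centre of its underside. To be left alone.
- stamp: Bystander, loose: pale green hand stamp with a clear foot, 34 x 44 x 45 mm. Origin at the centre of its underside. To be left alone.
- tape: Bystander, loose: yellow tape roll lying flat, 70 across, 18 high mm. Origin at the centre of its underside. To be left alone.

How it is judged:
On the way, in this order (a step that is already met when the one before it is completed fails the run):
1. the cover is slid off the bay of the red valve (horizontal distance between cover_pad and red_bay above 0.188 m), for 0.2 s.
2. the red handle is pushed fully shut (value of joint red_valve above 1.45 rad), for 0.2 s.
At the end, for the whole second after the job is handed in: The red handle is within 7 degrees (0.12 rad) of its shut stop and still; the cover is still aside, its middle at least 188 mm from the middle of the red valve's bay (200 mm at the stop); the blue handle's tip has moved less than 15 mm and no bystander more than 25 mm (horizontal distance between cover_pad and red_bay above 0.188 m and value of joint red_valve above 1.45 rad and not (velocity of joint red_valve above 0.05 rad/s) and velocity of joint red_valve above -0.05 rad/s and distance of blue_tip from where it was at the start of the episode below 0.015 m and distance of each of eraser, marker, vase, marker_cup, ink, stamp, tape from where it was at the start of the episode below 0.025 m); the robot touches nothing.
It fails at once if the red handle is pinched: more than 3 N on both of its sides at once (contact force between the fingers and red_valve_c1 above 3 N and contact force between the fingers and red_valve_c2 above 3 N).
It fails at once if the blue handle is moved by 15 mm or more (distance of blue_tip from where it was at the start of the episode above 0.015 m).
It fails at once if a bystander is lifted, carried or shifted by more than 25 mm (distance of any of eraser, marker, vase, marker_cup, ink, stamp, tape from where it was at the start of the episode above 0.025 m).
It also fails if it takes over 51 s, if anything falls off the work surface, if the arm or the gripper's body presses on something with over 40 N, if the wrist force passes 120 N, or if a joint passes its speed limit or range.

### The arm

A 7-joint arm with a two-finger parallel gripper is mounted at the origin on the work surface. World frame = base frame: x ahead of the robot, y to its left, z up, the work surface at z = 0. Lengths are in m, angles in rad, forces in N, time in s.
With the tool pointing down it reaches from about 0.425 to 0.875 m from the base axis. Payload 9.9 kg.
Tool frame: the origin (TCP) lies at the very end of the fingers, on their centre line; the grasp point (between the pads) lies 19 mm behind it; z points along the fingers, y is the direction in which the jaws open and shut (so a half turn about z gives the same grasp; the last joint's range is limited). The gripper opens to 85 mm and grips with 20 to 120 N. Pads are 22 mm wide; open, the fingers measure 114 mm over their backs; the gripper's body (76 mm by 85 mm) begins 54 mm behind the grasp point. The pads swing forward as they close: fully open they stand 13 mm farther back than shut.
Start: joints at [-1.423, 0.576, 0.025, 1.437, -0.015, 1.129, -0.057], TCP at [0.155, 0.657, 0.231] pointing down, gripper open.
Joint ranges: [-2.76, 2.76], [-0.34, 2.15], [-1.52, 1.57], [0.19, 2.46], [-1.09, 4.23], [0.17, 1.99], [-2.82, 2.82]. Speed limits (rad/s): [2.22, 2.22, 3.01, 3.01, 3.14, 3.14, 3.14].

### API

Orientations are given as a rotation vector (axis times angle).
In Python, from cell import get_obs, capture, camera_params, job_done gives the robot as it stands.
- The arm moves only by the tool play_rows, never from a script. Its argument "plan" is a list that holds one entry, the list of rows, each a list of 7 numbers: the shift along the world's x, y, z in m, then the turn, a rotation vector about the world's x, y, z in rad, then the opening, from -1 (shut) to 1 (fully open), so that 0 is half open. In form: [[[dx, dy, dz, rx, ry, rz, grip], ...]]. A call has 1 to 12 rows; each row shifts and turns the commanded pose from where the row before left it; what a row does not reach is not made up. A row lasts 1/8 s, in which the tool goes at most 62.5 mm and 10.7 degrees, less where a joint would pass 70% of its speed; a pose out of reach is approached as far as the arm can. A call with a gripper value outside its range is refused whole. The fingers move at their own pace and stop on an object; the grip force is fixed at half the most. Time passes only in rows, so rows that do not move let the fingers close. It gives the time, the measured TCP pose, the force and the opening at its end, in the units of the state.
- get_obs(): the state, without advancing time (a new reading comes with each control period).
- capture(name): name is "scene" or "top"; returns (picture, depth): 384x512x3 uint8, red, green, blue; 384x512 float32, m along the optical axis (not along the pixel's ray), 0 where there is no reading.
- camera_params(name): a dict with "K" (3x3 intrinsics, pixels), "extrinsics" (4x4, takes a point from camera to world coordinates). Camera axes: x right, y up, looking along -z (the intrinsics and any distortion apply to the point x, -y, -z); pixel columns grow to the right and rows downward; lengths in m; the calibration is good to about 2 mm. A picture is of the moment at which its call begins. camera_params takes no time and is no camera call.
- job_done(): hands the job in, once; it reports no verdict.
The state is a dict: "clock": time; "qpos": joint angles; "dq": joint speeds; "joint_torque": joint torques, N m; "tcp_pos": TCP position; "orientation": TCP orientation; "wrist_force": force on the tool from outside, world axes, zero at the start; "ft_torque": the same for the moment, N m; "gripper_width": finger opening in m.
Only numpy, scipy, OpenCV 4.12 (cv2) and the standard library are available. Lean on these libraries where they do the work, as an engineer would, in place of code of your own. Each camera call takes 0.05 s, during which the arm holds its last target.

## Working session

There is one attempt and no reset: what is moved stays moved. The work goes in short steps, Python scripts to look and compute and a tool call to move; the robot and the scene stay as the last step left them, time stands still between calls to the robot, and variables do not carry over. Pictures are saved under pics/ and viewed, and the job is handed in when it is done.

Besides the shell and the picture viewer there is one more tool, called after "Call:" as name(argument=value, ...), one argument or row to a line, values as JSON. play_rows: Moves the arm, as the interface text tells. Its arguments: {"type":"object","properties":{"plan":{"type":"array"}},"required":["plan"]}

```bash
mkdir -p pics; ls; cat > h.py <<'E'
import numpy as np,cv2
from cell import *
def snap(n,f):
    p,d=capture(n); np.save(f'{f}_{n}.npy',d); cv2.imwrite(f'pics/{f}_{n}.png',p[:,:,::-1]); return p,d
def w(n,d,u,v):
    c=camera_params(n);K=np.array(c['K']);E=np.array(c['extrinsics'])
    z=d[int(v),int(u)]
    x=(u-K[0,2])/K[0,0]*z; y=(v-K[1,2])/K[1,1]*z
    return (E@[x,-y,-z,1])[:3]
def wz(n,u,v,h):
    c=camera_params(n);K=np.array(c['K']);E=np.array(c['extrinsics'])
    r=E[:3,:3]@[(u-K[0,2])/K[0,0],-(v-K[1,2])/K[1,1],-1]; t=E[:3,3]
    return t+r*(h-t[2])/r[2]
E
python3 - <<'E'
from h import *
for n in('scene','top'):
    snap(n,'a'); print(camera_params(n))
    p=cv2.imread(f'pics/a_{n}.png'); cv2.imwrite(f'pics/a2_{n}.png',cv2.resize(p,(800,600),interpolation=cv2.INTER_CUBIC))
print(get_obs())
E
```

```text
pics
{'K': array([[412.22247921,   0.        , 256.27923515],
       [  0.        , 412.22247921, 187.05247738],
       [  0.        ,   0.        ,   1.        ]]), 'extrinsics': array([[ 0.50471617, -0.64703761,  0.57149271,  1.19569241],
       [ 0.86315055,  0.36653059, -0.3473132 , -0.27076153],
       [ 0.01525514,  0.66857883,  0.74348479,  0.87775775],
       [ 0.        ,  0.        ,  0.        ,  1.        ]])}
{'K': array([[479.54129621,   0.        , 255.68425677],
       [  0.        , 479.54129621, 189.64644923],
       [  0.        ,   0.        ,   1.        ]]), 'extrinsics': array([[ 0.0792668 ,  0.97560173, -0.20473893,  0.34538628],
       [-0.9968433 ,  0.07664995, -0.02069346,  0.06797976],
       [-0.00449534,  0.20573294,  0.97859785,  1.23870468],
       [ 0.        ,  0.        ,  0.        ,  1.        ]])}
{'clock': 0.1, 'qpos': array([-1.42277161,  0.57647269,  0.02486699,  1.43782571, -0.01500344,
        1.1289908 , -0.05651381]), 'dq': array([-9.04898064e-04, -1.92071166e-03, -3.98480244e-05, -9.42374517e-04,
        4.55692057e-04,  7.93021071e-04, -1.35846046e-04]), 'joint_torque': array([ 6.05417488e-03, -7.67304468e+01,  2.25793675e+00, -2.86604995e+01,
        1.58927345e-02,  8.49766075e-03,  3.55585496e-05]), 'tcp_pos': array([0.15499393, 0.65654848, 0.23051215]), 'orientation': array([-3.63322953e-01, -3.12042192e+00,  2.37022778e-03]), 'wrist_force': array([-0.52638606,  0.10973667, -0.44393416]), 'ft_torque': array([-0.00242365,  0.01792032, -0.08699101]), 'gripper_width': 0.0852704573869639}
```

View pics/a2_top.png

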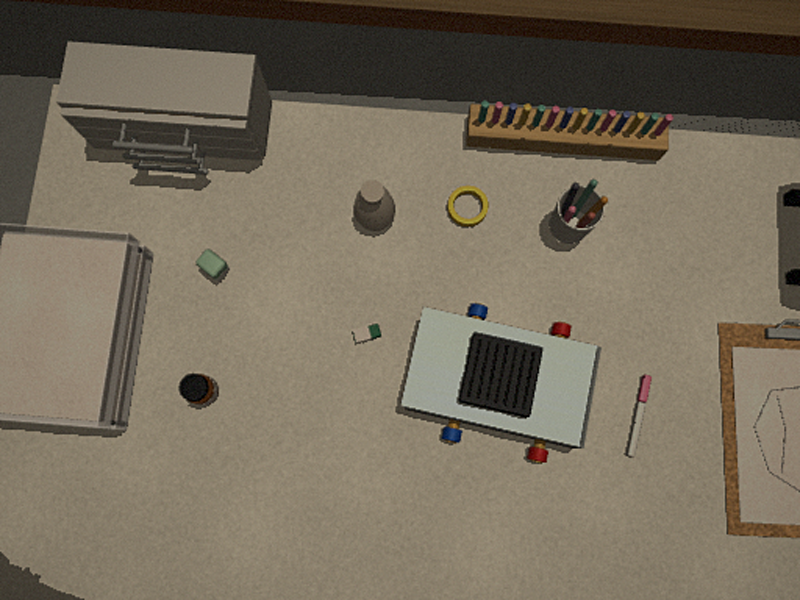

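View pics/a2_scene.png

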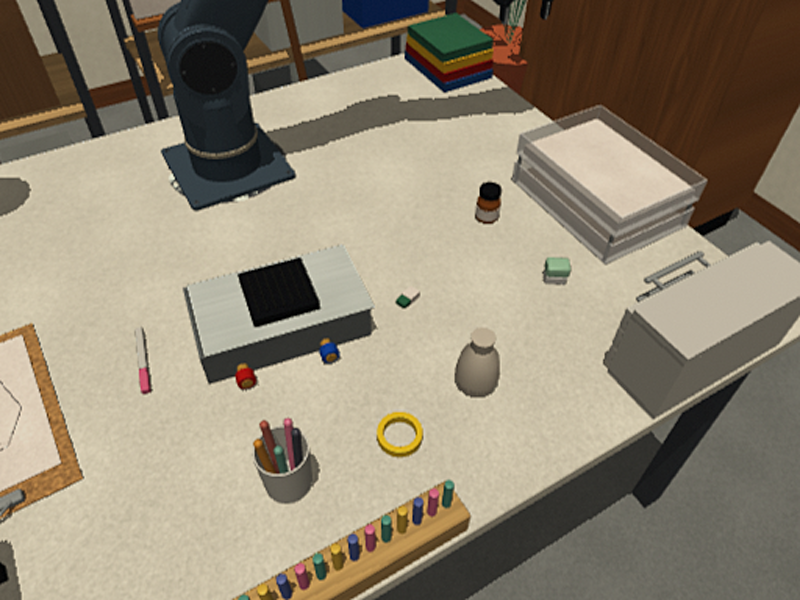

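```bash
python3 - <<'E'
from h import *
for n,s in(('top',(250,190,392,292)),('scene',(110,150,250,260))):
    p=cv2.imread(f'pics/a_{n}.png');x0,y0,x1,y1=s
    k=800//(x1-x0) ; q=cv2.resize(p[y0:y1,x0:x1],None,fx=5,fy=5,interpolation=cv2.INTER_CUBIC); cv2.imwrite(f'pics/ac_{n}.png',q)
E
```

```text
(no output)
```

View pics/ac_top.png

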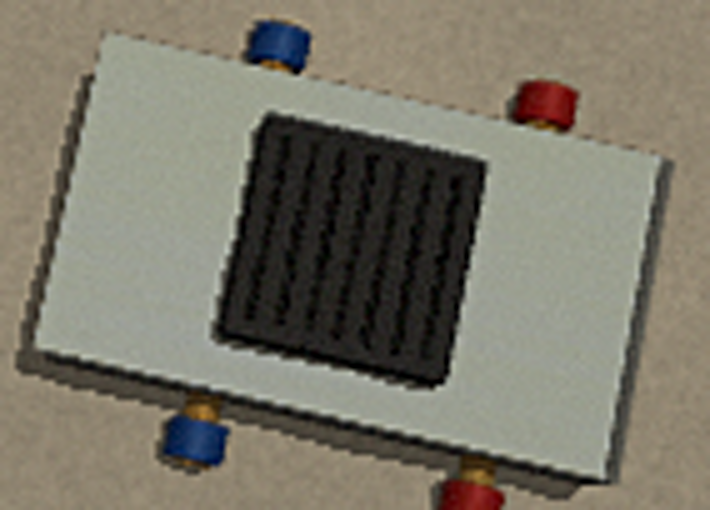

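```bash
python3 - <<'E'
from h import *
d=np.load('a_top.npy')
f=lambda u,v:(u/5+250,v/5+190)
P=[wz('top',*f(*c),.073) for c in((105,32),(662,157),(607,480),(35,348))]
P=np.array(P);print(P.round(4)); e=lambda a,b:np.linalg.norm(P[a]-P[b])
print(e(0,1),e(1,2),e(2,3),e(3,0)); print('cen',P.mean(0)); yv=(P[0]+P[3]-P[1]-P[2])[:2]; print('yaw',np.arctan2(-yv[0],yv[1]))
xv=(P[0]+P[1]-P[2]-P[3])[:2]; print('yaw x',np.arctan2(xv[1],xv[0]))
B=np.array([wz('top',*f(*c),.095) for c in((268,113),(486,160),(440,385),(215,338))]);print('block',B.round(4),B.mean(0))
for c in((70+0,200),(350,250),(600,300),(279,45),(546,105),(195,440),(472,497)):
    print(c,w('top',d,*f(*c)).round(4))
for nm,u,v in(('cup',578*.64,215*.64),('vase',374*.64,215*.64),('tape',468*.64,206*.64),('ink',197*.64,389*.64),('er',366*.64,334*.64),('st',212*.64,264*.64),('mk1',646*.64,378*.64),('mk2',631*.64,454*.64)): print(nm,w('top',d,u,v).round(3),wz('top',u,v,.01).round(3))
E
```

```text
[[ 0.5752  0.0535  0.073 ]
 [ 0.5344 -0.2228  0.073 ]
 [ 0.3772 -0.2006  0.073 ]
 [ 0.4178  0.0758  0.073 ]]
0.2792490632742856 0.1587935122059689 0.2793870431701452 0.1590028238856934
cen [ 0.47614174 -0.07352997  0.073     ]
yaw -0.14624603433493974
yaw x -0.14058010804007653
block [[ 0.5373 -0.0275  0.095 ]
 [ 0.5227 -0.1332  0.095 ]
 [ 0.4143 -0.1159  0.095 ]
 [ 0.4278 -0.0089  0.095 ]] [ 0.47553878 -0.07136762  0.095     ]
(70, 200) [0.4909 0.0644 0.0701]
(350, 250) [ 0.4742 -0.0701  0.0974]
(600, 300) [ 0.4619 -0.1938  0.0769]
(279, 45) [ 0.5831 -0.0362  0.0338]
(546, 105) [ 0.5628 -0.1732  0.0339]
(195, 440) [ 0.3815 -0.0063  0.0333]
(472, 497) [ 0.3648 -0.1436  0.035 ]
cup [ 0.771 -0.201  0.003] [ 0.768 -0.2    0.01 ]
vase [0.719 0.144 0.08 ] [0.741 0.149 0.01 ]
tape [ 0.772 -0.011  0.003] [ 0.77  -0.011  0.01 ]
ink [0.418 0.394 0.075] [0.422 0.412 0.01 ]
er [0.533 0.144 0.017] [0.534 0.144 0.01 ]
st [0.625 0.404 0.047] [0.633 0.415 0.01 ]
mk1 [ 0.498 -0.318  0.011] [ 0.498 -0.319  0.01 ]
mk2 [ 0.374 -0.295  0.014] [ 0.374 -0.296  0.01 ]
```

View pics/ac_scene.png

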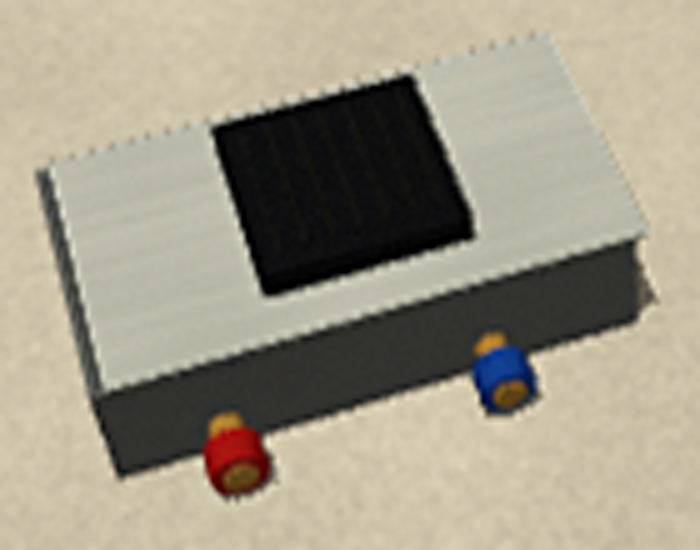

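Call:
play_rows(
  plan=[
    [[0.033,-0.03,0,0,0,0.09,-1],[0.033,-0.03,0,0,0,0,-1],[0.033,-0.03,0,0,0,0,-1],[0.033,-0.03,0,0,0,0,-1],[0.033,-0.03,0,0,0,0,-1],[0.033,-0.03,0,0,0,0,-1],[0.033,-0.03,0,0,0,0,-1],[0.033,-0.03,0,0,0,0,-1],[0.004,-0.05,0,0,0,0,-1],[0.004,-0.05,0,0,0,0,-1],[0.004,-0.05,0,0,0,0,-1],[0.004,-0.05,0,0,0,0,-1]],
  ],
)

```text
clock: 1.6
tcp_pos: [0.4349, 0.2152, 0.2311]
orientation: [-0.223, -3.133, 0.0]
wrist_force: [0.9, 0.6, 0.5]
gripper_width: 0.0001
```

Call:
play_rows(
  plan=[
    [[0.0035,-0.047,0,0,0,0,-1],[0.0035,-0.047,0,0,0,0,-1],[0.0035,-0.047,0,0,0,0,-1],[0.0035,-0.047,0,0,0,0,-1],[0.0035,-0.047,0,0,0,0,-1],[0.0035,-0.047,0,0,0,0,-1],[0.0035,-0.047,-0.03,0,0,0,-1],[0.0035,-0.047,-0.04,0,0,0,-1],[0,0,-0.03,0,0,0,-1],[0,0,-0.015,0,0,0,-1],[0,0,0,0,0,0,-1]],
  ],
)

```text
clock: 2.98
tcp_pos: [0.4622, -0.1589, 0.1152]
orientation: [-0.223, -3.131, -0.001]
wrist_force: [-0.6, 0.1, -0.0]
gripper_width: 0.0001
```

```bash
python3 - <<'E'
from h import *
for n in('scene','top'):
    snap(n,'b')
    p=cv2.imread(f'pics/b_{n}.png'); cv2.imwrite(f'pics/b2_{n}.png',cv2.resize(p,(800,600),interpolation=cv2.INTER_CUBIC))
E
```

```text
(no output)
```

View pics/b2_scene.png

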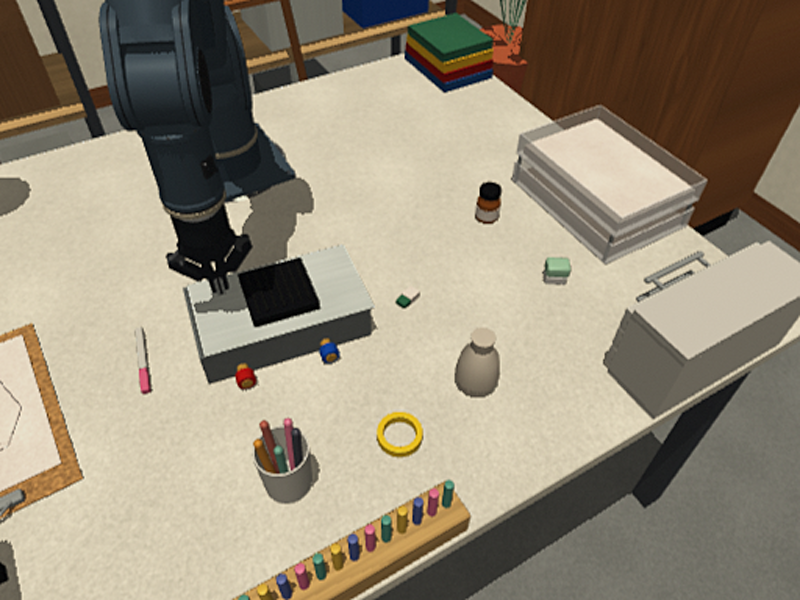

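View pics/b2_top.png

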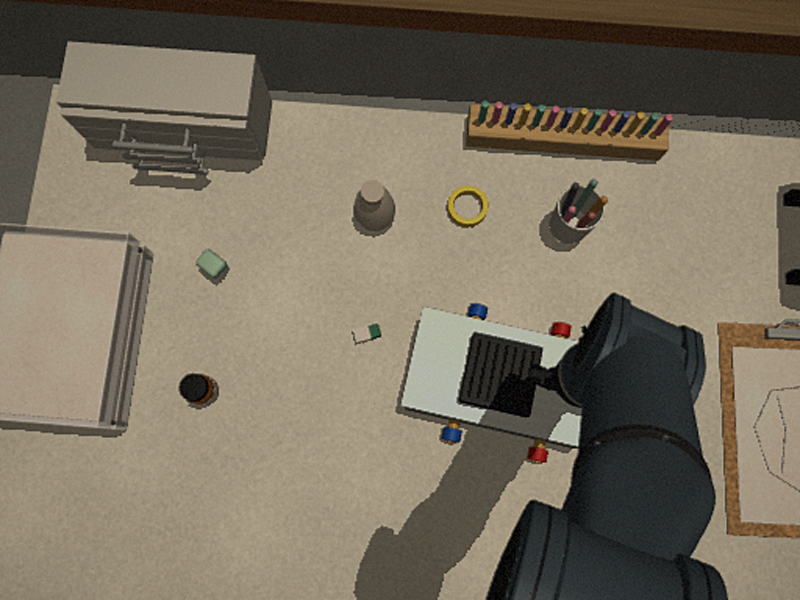

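Call:
play_rows(
  plan=[
    [[0,0,-0.02,0,0,0,-1],[0,0,-0.015,0,0,0,-1],[0,0,0,0,0,0,-1],[0.0014,0.0099,0,0,0,0,-1],[0.0014,0.0099,0,0,0,0,-1],[0.0014,0.0099,0,0,0,0,-1],[0.0014,0.0099,0,0,0,0,-1]],
  ],
)

```text
clock: 3.95
tcp_pos: [0.4692, -0.119, 0.0817]
orientation: [0.222, 3.133, -0.001]
wrist_force: [0.6, -3.6, 2.2]
gripper_width: 0.0002
```

Call:
play_rows(
  plan=[
    [[0.0017,0.0119,0,0,0,0,-1],[0.0017,0.0119,0,0,0,0,-1],[0.0017,0.0119,0,0,0,0,-1],[0.0017,0.0119,0,0,0,0,-1],[0.0017,0.0119,0,0,0,0,-1],[0.0017,0.0119,0,0,0,0,-1],[0.0017,0.0119,0,0,0,0,-1],[0.0009,0.0059,0,0,0,0,-1],[0,0,0,0,0,0,-1]],
  ],
)

```text
clock: 5.08
tcp_pos: [0.4809, -0.0293, 0.0811]
orientation: [-0.22, -3.133, -0.001]
wrist_force: [-0.5, 0.3, -0.1]
gripper_width: 0.0001
```

Call:
play_rows(
  plan=[
    [[0.0007,0.005,0,0,0,0,-1],[0.0006,0.004,0,0,0,0,-1]],
  ],
)

```text
clock: 5.32
tcp_pos: [0.482, -0.0214, 0.0811]
orientation: [-0.224, -3.132, 0.0]
wrist_force: [-1.9, -2.7, 0.2]
gripper_width: 0.0004
```

Call:
play_rows(
  plan=[
    [[0.0004,0.003,0,0,0,0,-1]],
  ],
)

```text
clock: 5.45
tcp_pos: [0.4826, -0.0182, 0.0811]
orientation: [-0.223, -3.132, 0.0]
wrist_force: [-2.7, -2.0, 0.1]
gripper_width: -0.0003
```

Call:
play_rows(
  plan=[
    [[0.0004,0.003,0,0,0,0,-1]],
  ],
)

```text
clock: 5.58
tcp_pos: [0.4826, -0.0174, 0.0811]
orientation: [-0.225, -3.132, 0.004]
wrist_force: [-3.1, -17.9, 0.2]
gripper_width: -0.0001
```

Call:
play_rows(
  plan=[
    [[-0.002,-0.015,0,0,0,0,-1],[0,0,0.05,0,0,0,-1],[0,0,0.05,0,0,0,-1],[0,0.055,0.03,0,0,0,-1],[0,0.055,0,0,0,0,-1],[0,0.055,0,0,0,0,-1],[0,0.055,0,0,0,0,-1],[0,0.055,0,0,0,0,-1],[0,0,0,0,0,0,-1]],
  ],
)

```text
clock: 6.7
tcp_pos: [0.4807, 0.25, 0.2109]
orientation: [-0.211, -3.134, -0.004]
wrist_force: [-1.0, -1.4, 0.5]
gripper_width: -0.0001
```

```bash
python3 - <<'E'
from h import *
for n,s in(('top',(240,190,400,310)),('scene',(100,150,260,270))):
    snap(n,'c')
    p=cv2.imread(f'pics/c_{n}.png');x0,y0,x1,y1=s
    cv2.imwrite(f'pics/c2_{n}.png',cv2.resize(p[y0:y1,x0:x1],(800,600),interpolation=cv2.INTER_CUBIC))
E
```

```text
(no output)
```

View pics/c2_top.png

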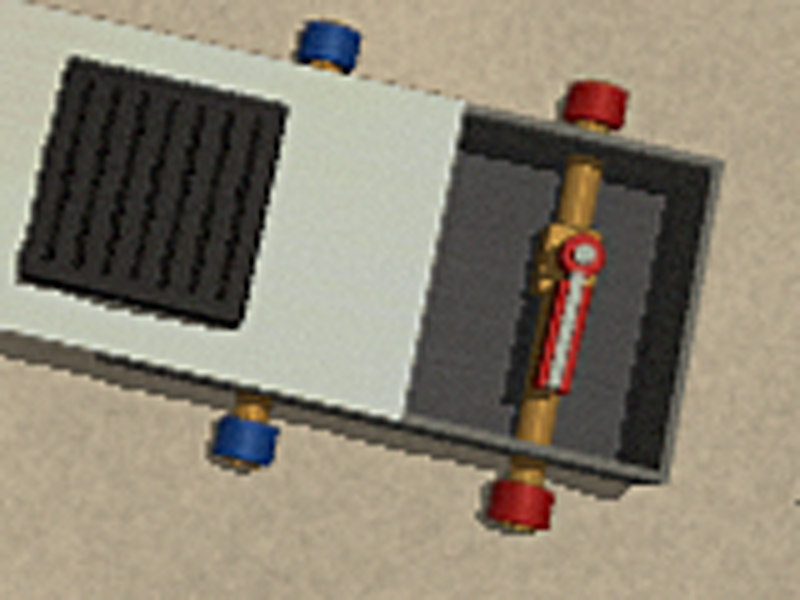

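View pics/c2_scene.png

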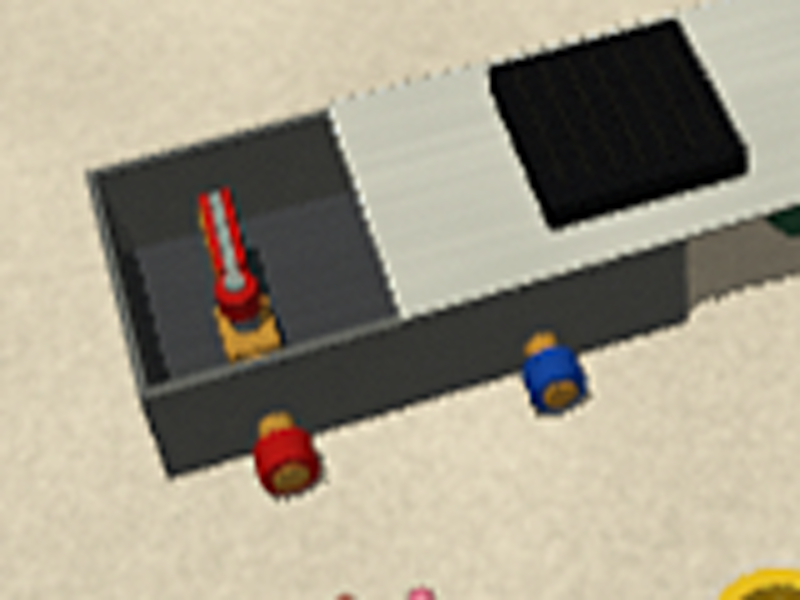

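```bash
cat >> h.py <<'E'
Y=-0.143; C=np.array([.4752,-.078])
X_=np.array([np.cos(Y),np.sin(Y)]);Y_=np.array([-np.sin(Y),np.cos(Y)])
BAY=C-0.07*Y_
def tobay(p): return np.array([(p[:2]-BAY)@X_,(p[:2]-BAY)@Y_])
def fr(x,y): return BAY+x*X_+y*Y_
E
python3 - <<'E'
from h import *
f=lambda u,v:(u/5+240,v/5+190)
g=lambda u,v:(u/5+100,v/5+150)
for nm,u,v,h in(('piv',583,253,.064),('tipmid',553,392,.062),('rimTR',722,160,.069),('rimBR',662,480,.069),('cov TR',465,100,.073),('cov BR',403,416,.073)):
    p=wz('top',*f(u,v),h); print(nm,p.round(4),tobay(p).round(4))
for nm,u,v,h in(('piv',240,285,.064),('tipmid',215,192,.062),('rimTR',145,390,.069),('rimBR',92,173,.069)):
    p=wz('scene',*g(u,v),h); print('S',nm,p.round(4),tobay(p).round(4))
B=np.array([wz('top',*f(*c),.095) for c in((70,57),(288,104),(240,327),(20,280))]);print(B.mean(0), np.linalg.norm(B.mean(0)[:2]-BAY))
E
```

```text
piv [ 0.4835 -0.1634  0.064 ] [ 0.0204 -0.0133]
tipmid [ 0.4153 -0.1517  0.062 ] [-0.0488 -0.0115]
rimTR [ 0.534  -0.2287  0.069 ] [ 0.0796 -0.0708]
rimBR [ 0.3775 -0.2039  0.069 ] [-0.0788 -0.0686]
cov TR [ 0.5532 -0.1011  0.073 ] [0.0805 0.0583]
cov BR [ 0.3976 -0.0786  0.073 ] [-0.0767  0.0584]
S piv [ 0.4937 -0.1634  0.064 ] [ 0.0305 -0.0119]
S tipmid [ 0.4254 -0.1523  0.062 ] [-0.0387 -0.0106]
S rimTR [ 0.5374 -0.2267  0.069 ] [ 0.0828 -0.0683]
S rimBR [ 0.3874 -0.2047  0.069 ] [-0.0688 -0.068 ]
[0.49347239 0.0483403  0.095     ] 0.19765480962116688
```

```bash
python3 - <<'E'
from h import *
s=fr(-.025,-.043);print('start',s)
o=get_obs();print(o['tcp_pos'],tobay(o['tcp_pos']))
prev=s
for r in (.045,):
  for t in np.radians([0,15,30,45,60,75,90]):
    u=np.array([-np.cos(t),np.sin(t)]);n=np.array([np.sin(t),np.cos(t)])
    sup=.011*np.sin(t)+.0145*np.cos(t)
    c=np.array([.020,-.012])+r*u-(.008+sup)*n
    q=fr(*c); print(round(np.degrees(t)),c.round(4),q.round(4),(q-prev).round(4)); prev=q
E
```

```text
start [ 0.43435119 -0.18628377]
[0.48147355 0.24476528 0.21106707] [-0.03978878  0.39036485]
0 [-0.025  -0.0345] [ 0.4356 -0.1779] [0.0012 0.0084]
15 [-0.0299 -0.0244] [ 0.4322 -0.1671] [-0.0034  0.0107]
30 [-0.032  -0.0121] [ 0.4318 -0.1547] [-0.0003  0.0125]
45 [-0.0302  0.0014] [ 0.4355 -0.1416] [0.0037 0.0131]
60 [-0.024   0.0146] [ 0.4436 -0.1294] [0.0081 0.0121]
75 [-0.0133  0.0257] [ 0.4558 -0.12  ] [0.0122 0.0095]
90 [0.001 0.033] [ 0.4709 -0.1148] [0.0152 0.0052]
```

Call:
play_rows(
  plan=[
    [[-0.0053,-0.048,0,0,0,0,-1],[-0.0053,-0.048,0,0,0,0,-1],[-0.0053,-0.048,0,0,0,0,-1],[-0.0053,-0.048,0,0,0,0,-1],[-0.0053,-0.048,0,0,0,0,-1],[-0.0053,-0.048,0,0,0,0,-1],[-0.0053,-0.048,0,0,0,0,-1],[-0.0053,-0.048,-0.03,0,0,0,-1],[-0.0053,-0.048,-0.04,0,0,0,-1],[0,0,-0.04,0,0,0,-1],[0,0,0,0,0,0,-1],[0,0,0,0,0,0,-1]],
  ],
)

```text
clock: 8.3
tcp_pos: [0.434, -0.1876, 0.1025]
orientation: [0.224, 3.133, -0.0]
wrist_force: [-0.0, -0.4, 0.5]
gripper_width: 0.0001
```

```bash
python3 - <<'E'
from h import *
o=get_obs();print(o['tcp_pos'],o['orientation'],tobay(o['tcp_pos']))
for n,s in(('scene',(60,110,260,260)),):
    snap(n,'d')
    p=cv2.imread(f'pics/d_{n}.png');x0,y0,x1,y1=s
    cv2.imwrite(f'pics/d2_{n}.png',cv2.resize(p[y0:y1,x0:x1],(800,600),interpolation=cv2.INTER_CUBIC))
E
```

```text
[ 0.43399294 -0.18764945  0.10253149] [ 2.23522861e-01  3.13274363e+00 -2.11459222e-04] [-0.02515997 -0.0444028 ]
```

View pics/d2_scene.png

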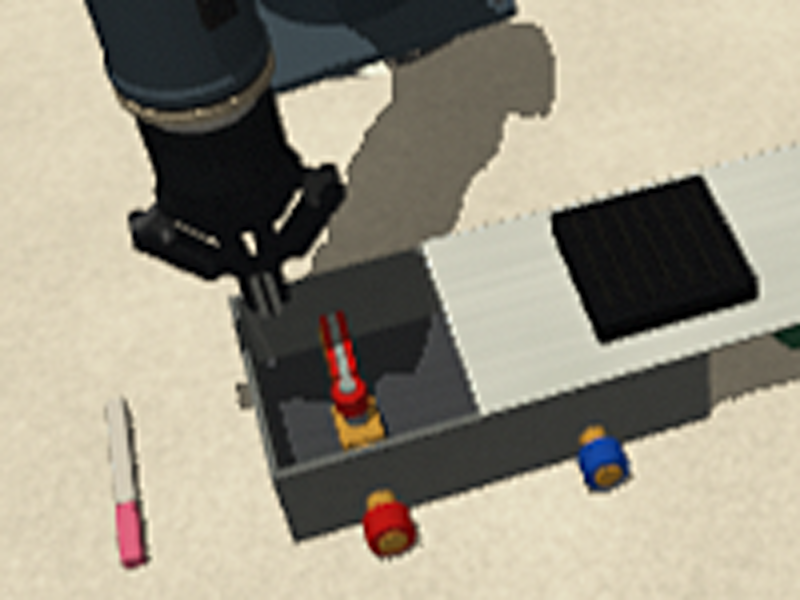

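Call:
play_rows(
  plan=[
    [[0,0.001,-0.025,0,0,0,-1],[0,0,-0.015,0,0,0,-1],[0,0,-0.012,0,0,0,-1],[0,0,0,0,0,0,-1]],
  ],
)

```text
clock: 8.85
tcp_pos: [0.4341, -0.186, 0.0496]
orientation: [0.222, 3.134, 0.0]
wrist_force: [-0.6, -0.7, -0.1]
gripper_width: 0.0002
```

Call:
play_rows(
  plan=[
    [[0.0012,0.0082,0,0,0,0,-1],[-0.0017,0.0054,0,0,0,0,-1],[-0.0017,0.0054,0,0,0,0,-1],[-0.0002,0.0063,0,0,0,0,-1],[-0.0002,0.0063,0,0,0,0,-1],[0.0018,0.0065,0,0,0,0,-1],[0.0018,0.0065,0,0,0,0,-1]],
  ],
)

```text
clock: 9.72
tcp_pos: [0.4347, -0.1411, 0.0493]
orientation: [-0.222, -3.133, -0.0]
wrist_force: [0.2, -3.5, 0.6]
gripper_width: -0.0003
```

```bash
python3 - <<'E'
from h import *
o=get_obs();print(o['tcp_pos'],o['orientation'],tobay(o['tcp_pos']))
for n,s in(('scene',(60,110,260,260)),):
    snap(n,'e')
    p=cv2.imread(f'pics/e_{n}.png');x0,y0,x1,y1=s
    cv2.imwrite(f'pics/e2_{n}.png',cv2.resize(p[y0:y1,x0:x1],(800,600),interpolation=cv2.INTER_CUBIC))
E
```

```text
[ 0.434721   -0.1410761   0.04925709] [-2.22351527e-01 -3.13310793e+00 -1.83665087e-04] [-0.03107666  0.00179894]
```

View pics/e2_scene.png

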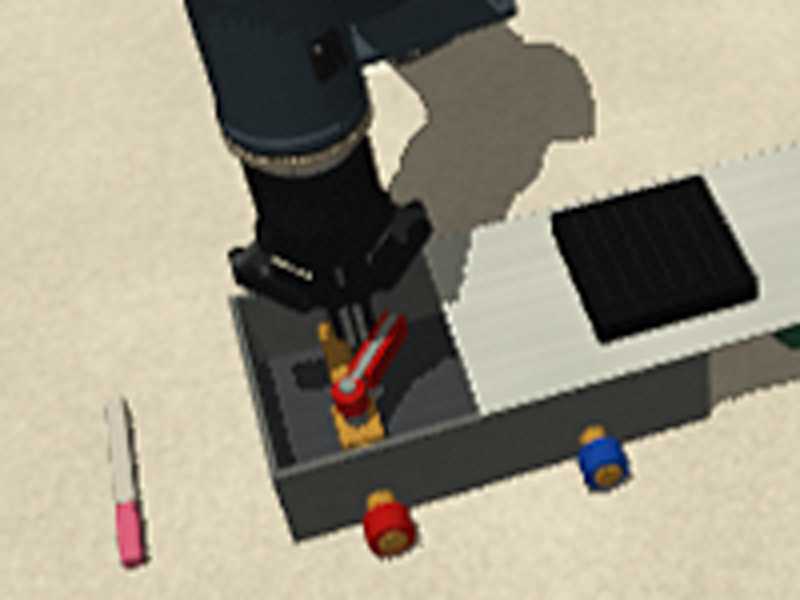

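Call:
play_rows(
  plan=[
    [[0.0041,0.006,0,0,0,0,-1],[0.0041,0.006,0,0,0,0,-1],[0.0061,0.0047,0,0,0,0,-1],[0.0061,0.0047,0,0,0,0,-1],[0.0076,0.0024,0,0,0,0,-1]],
  ],
)

```text
clock: 10.4
tcp_pos: [0.4629, -0.1172, 0.0492]
orientation: [-0.222, -3.133, -0.001]
wrist_force: [-2.2, -2.1, -0.0]
gripper_width: -0.0001
```

Call:
play_rows(
  plan=[
    [[0.006,0.001,0,0,0,0,-1]],
  ],
)

```text
clock: 10.52
tcp_pos: [0.4691, -0.1162, 0.0492]
orientation: [-0.222, -3.133, -0.001]
wrist_force: [-3.0, -1.0, -0.2]
gripper_width: -0.0002
```

Call:
play_rows(
  plan=[
    [[0.003,0,0,0,0,0,-1]],
  ],
)

```text
clock: 10.65
tcp_pos: [0.4721, -0.1162, 0.0492]
orientation: [-0.221, -3.133, -0.001]
wrist_force: [-3.5, 0.7, -0.1]
gripper_width: 0.0001
```

Call:
play_rows(
  plan=[
    [[0.002,0,0,0,0,0,-1]],
  ],
)

```text
clock: 10.78
tcp_pos: [0.4738, -0.1162, 0.0492]
orientation: [-0.222, -3.133, -0.001]
wrist_force: [-3.0, 2.4, 0.3]
gripper_width: 0.0
```

Call:
play_rows(
  plan=[
    [[0.002,0,0,0,0,0,-1]],
  ],
)

```text
clock: 10.9
tcp_pos: [0.4743, -0.1162, 0.0491]
orientation: [-0.222, -3.131, -0.002]
wrist_force: [-8.8, 2.5, 5.6]
gripper_width: -0.0002
```

Call:
play_rows(
  plan=[
    [[0.0015,0,0,0,0,0,-1],[0,0,0,0,0,0,-1]],
  ],
)

```text
clock: 11.15
tcp_pos: [0.4743, -0.1162, 0.0491]
orientation: [-0.223, -3.128, -0.002]
wrist_force: [-10.8, 3.3, 6.0]
gripper_width: -0.0001
```

```bash
python3 - <<'E'
from h import *
o=get_obs();print(o['tcp_pos'],o['wrist_force'],tobay(o['tcp_pos']))
for n,s in(('scene',(60,110,260,260)),):
    snap(n,'f')
    p=cv2.imread(f'pics/f_{n}.png');x0,y0,x1,y1=s
    cv2.imwrite(f'pics/f2_{n}.png',cv2.resize(p[y0:y1,x0:x1],(800,600),interpolation=cv2.INTER_CUBIC))
E
```

```text
[ 0.47432393 -0.11616892  0.04905341] [-10.84461017   3.29912208   6.00521735] [0.00457245 0.03209582]
```

View pics/f2_scene.png

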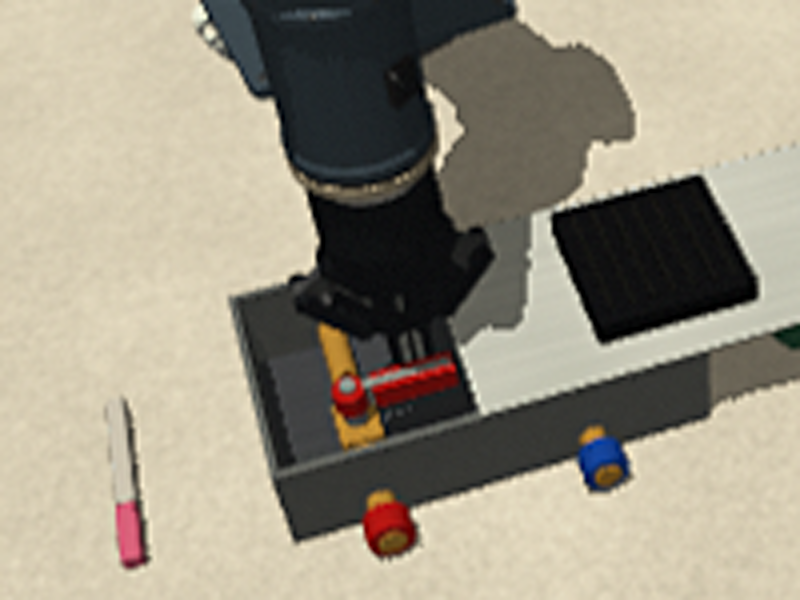

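Call:
play_rows(
  plan=[
    [[-0.008,0.001,0,0,0,0,-1],[-0.01,0,0,0,0,0,-1],[0,0,0.04,0,0,0,-1],[0,0,0.05,0,0,0,-1],[0,0,0.06,0,0,0,-1],[0,0.05,0,0,0,0,-1],[0,0.05,0,0,0,0,-1],[0,0.05,0,0,0,0,-1],[0,0.05,0,0,0,0,-1],[0,0.05,0,0,0,0,-1],[0,0.05,0,0,0,0,-1],[0,0.05,0,0,0,0,-1]],
  ],
)

```text
clock: 12.7
tcp_pos: [0.4594, 0.2356, 0.1996]
orientation: [0.223, 3.133, 0.001]
wrist_force: [0.1, 0.2, 0.6]
gripper_width: 0.0003
```

Call:
play_rows(
  plan=[
    [[0,0,0,0,0,0,-1],[0,0,0,0,0,0,-1]],
  ],
)

```text
clock: 12.95
tcp_pos: [0.4594, 0.2335, 0.1993]
orientation: [0.223, 3.133, -0.001]
wrist_force: [0.8, -0.8, 1.0]
gripper_width: -0.0002
```

```bash
python3 - <<'E'
from h import *
o=get_obs();print(o['tcp_pos'],o['wrist_force'])
snap('top','g');snap('scene','g')
p=cv2.imread('pics/g_top.png');x0,y0,x1,y1=(240,190,400,310)
cv2.imwrite('pics/g2_top.png',cv2.resize(p[y0:y1,x0:x1],(800,600),interpolation=cv2.INTER_CUBIC))
E
```

```text
[0.45937091 0.23348846 0.19930053] [ 0.77874681 -0.82041226  1.0151246 ]
```

View pics/g2_top.png

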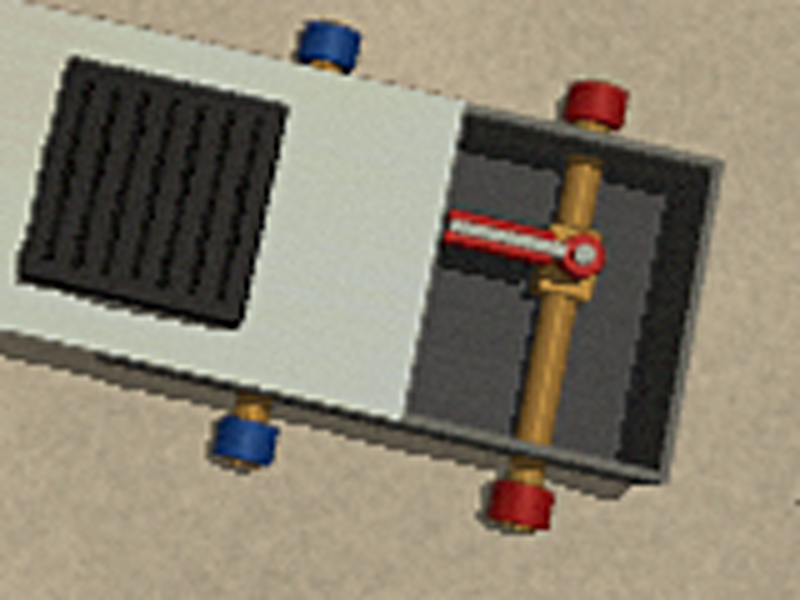

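View pics/g_scene.png

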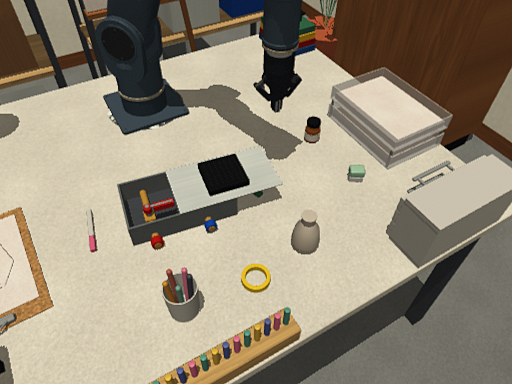

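View pics/g_top.png

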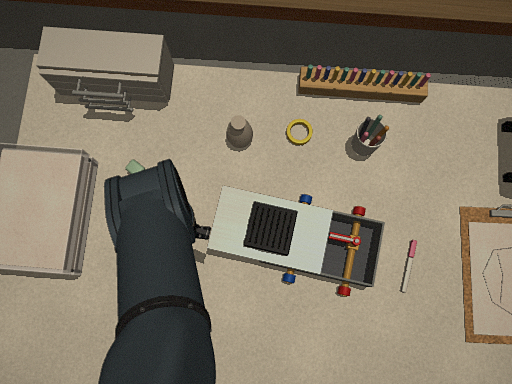

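```bash
python3 - <<'E'
from h import *
f=lambda u,v:(u/5+240,v/5+190)
a=tobay(wz('top',*f(583,253),.064));b=tobay(wz('top',*f(450,227),.062));d=b-a
print(a,b,'theta',np.arctan2(d[1],-d[0]))
B=np.array([wz('top',*f(*c),.095) for c in((70,57),(288,104),(240,327),(20,280))]);print(np.linalg.norm(B.mean(0)[:2]-BAY))
E
```

```text
[ 0.02040581 -0.01332352] [0.01890276 0.05227712] theta 1.5478882135076177
0.19765480962116688
```

```bash
python3 -c "
from cell import *
print(job_done())"
```

```text
the job is handed in; nothing more can be done
None
```

I slid the cover left (+y) to its stop, off the right-hand bay with the red collars. I then pushed the red handle a quarter turn clockwise to its stop with the closed fingers, from one side only. The job is handed in, and no verdict was reported.

- **Cover:** my last image check puts its middle about 198 mm from the middle of the red bay. That is 2 mm short of the nominal 200 mm at the stop, within the calibration error, and the limit is 188 mm. The wrist force rose to 18 N when the cover met its stop.
- **Red handle:** it measures about 1.55 rad (1.45 rad needed, 1.571 rad fully shut). The wrist force rose to about 11 N when the handle met its stop. I took this angle from a single still picture, so I did not measure that it was still, but the fingers were well clear by then.
- **Everything else:** the vase, marker, cup, tape and ink look unmoved in the final pictures, judged by eye, and the arm passed well above or clear of them. The stamp shows in the scene view and looks unmoved. The eraser was half hidden under the overhanging cover, so I could not measure it there. The blue handle was under the cover the whole time, so I never saw it, but the fingers never entered its bay.
- **Robot:** the arm stood clear of everything, with the tool about 0.2 m above the table and a wrist force of about 1 N.
- **Disagreement:** before the push, the scene camera put the red handle's pivot and tip about 10 mm farther along x than the top camera did. I used the top camera, because it agreed with the given sizes.

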